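# Turn the firewood tote end for end so it stacks over the sauce jug

### The arm

A 6-joint arm with a two-finger parallel gripper is mounted at the origin on the work surface. World frame = base frame: x ahead of the robot, y to its left, z up, the work surface at z = 0. Lengths are in m, angles in rad, forces in N, time in s.
With the tool pointing down it reaches from about 0.35 to 0.875 m from the base axis. Payload 15.5 kg.
Tool frame: the origin (TCP) lies at the very end of the fingers, on their centre line; the grasp point (between the pads) lies 19 mm behind it; z points along the fingers, y is the line along which they close (so a half turn about z gives the same grasp; the last joint's range is limited). The gripper opens to 85 mm and grips with 20 to 120 N. Pads are 22 mm wide; open, the fingers measure 114 mm over their backs; the gripper's body (76 mm by 85 mm) begins 54 mm behind the grasp point. The pads swing forward as they close: fully open they stand 13 mm farther back than shut.
Start: joints at [-1.206, 0.494, 1.345, -0, 1.302, -0.096], TCP at [0.278, -0.56, 0.231] pointing down, gripper open.
Joint ranges: [-2.91, 2.91], [-0.82, 2.16], [0.22, 2.67], [-1.22, 4.37], [0.12, 2.79], [-3.08, 3.08]. Speed limits (rad/s): [1.89, 1.89, 2.57, 3.01, 3.01, 3.01].

### API

Orientations are given as a unit quaternion [x, y, z, w].
In Python, from plant import ctrl gives the robot as it stands.
- The arm moves only by the shell command python3 -m pendant 'ROWS' [FORCE]. ROWS is JSON, a list of rows, each a list of 5 numbers: the shift along the tool's x, y, z in units of 0.04 m (1.0 is 0.04 m), then the turn about the tool's z in units of 0.1 rad (1.0 is 0.1 rad), then the closure, from 0 (fully open) to 1 (shut). A call has 1 to 12 rows; each row shifts and turns the commanded pose from where the row before left it, along the tool's axes as they then stand; what a row does not reach is not made up. A row lasts 1/12 s, in which the tool goes at most 41.7 mm and 7.16 degrees, less where a joint would pass 70% of its speed; a pose out of reach is approached as far as the arm can. A call with a number of a shift or a turn outside -1 to 1 is refused whole. A call with a gripper value outside its range is refused whole. The fingers move at their own pace and stop on an object; FORCE is the grip in N (left out, the last holds). Time passes only in rows, so rows that do not move let the fingers close. It gives the time, the measured TCP pose, the force, the opening and the grip force at its end, in the units of the state.
- ctrl.observe(): the state, without advancing time (a new reading comes with each control period).
- ctrl.camera(name): name is "scene" or "top" or "wrist"; returns the picture (384x512x3 uint8, red, green, blue); there is no depth.
- ctrl.camera_model(name): a dict with "K" (3x3 intrinsics, pixels), "rvec" (rotation vector, rad) and "tvec" (3), from world to camera coordinates, as OpenCV has them. Camera axes: x right, y down, z forward; pixel columns grow to the right and rows downward; lengths in m; the calibration is good to about 2 mm. A picture is of the moment at which its call begins: read the wrist's pose just before it. camera_model takes no time and is no camera call; for the wrist camera it gives the pose at the moment of the call.
- ctrl.sign_off(): hands the job in; it is judged then, once.
The state is a dict: "t": time; "qpos": joint angles; "dq": joint speeds; "effort": joint torques, N m; "ee_pos": TCP position; "tcp_rot": TCP orientation; "force": force on the tool from outside, world axes, zero at the start; "torque": the same for the moment, N m; "opening": finger opening in m; "gripper_force": force on a finger pad.
Only numpy, scipy, OpenCV 4.12 (cv2) and the standard library are available. Lean on these libraries where they do the work, as an engineer would, in place of code of your own. Each camera call takes 0.05 s, during which the arm holds its last target. There are 200 camera calls.

### The job

The blue firewood tote and the white tote with the sauce jug stand the same way round, so the blue one would nest down onto the jug. Turn the blue tote end for end and stack it on the white one, gently, its four feet fully down in the rim pockets and its logs still inside, then let go. Leave the white tote where it stands, keep everything off the jug and jar inside it, and do not disturb the other things on the shelf.

Things in the scene. Friction and masses are not known exactly. Their poses are not given: they have to be found in the camera images.
- wood_tote_mid (a point): Centre of the loose blue stack-nest tote to be moved: half-way up (46 mm) and mid length and width. Tote 224 mm long (x axis), 156 wide (y), 92 high, open on top, walls leaning out, 4 mm floor. Rim flange 20 mm wide on the long sides, 11 mm at the ends (|x| 101 to 112). Empty about 0.3 kg. It swings about its handle's pivots, so it hangs red end down, more or less as its logs lie.
- handle_grip (a point): Centre of the sleeve of the blue tote's swing handle: black, 80 mm long along the tote's y axis, 16 mm thick. The steel handle turns about pivots at mid length of the long sides (36 mm above the tote's centre), the sleeve 122 mm from the pivot line; standing up (it may lean up to 0.22 rad along x) it is 158 mm above the centre. Stiff enough to stay put, but a knock tips it over.
- wood_tote_foot (a point): Bottom middle of one of the blue tote's four feet, at x=+70, y=+58 mm from the centre, level with the underside. Feet stand at x=+70 and x=-35 mm, on both long sides: each 20 mm along x, reaching out to |y|=66 mm, under a hollow outside pillar whose top is open in the rim (24 mm along x).
- wood_tote_red_end (a point): Middle of the red strip on the blue tote's end rim: 106 mm from its centre towards +x, 46 mm above the centre. The other end has no red.
- jug_tote_mid (a point): Centre (half-way up, 46 mm) of the loose white tote, same shape, feet and axes as the blue; handle folded down round its -x end, about 0.55 kg, jug and jar inside. Stands on the shelf, to be stacked upon. A tote the same way round slips its feet into the hollow pillars and nests, only 45 mm higher; turned end for end, its feet find the pockets and it sits 86 mm higher.
- jug_tote_pocket (a point): Floor middle of one of the white tote's four rim pockets, at x=-70, y=+62 mm from its centre, 86 mm above its underside, 6 mm below the rim's top. Pockets lie at x=-70 and x=+35 mm on both long sides: 24 mm along x, reaching out to |y|=69.25 mm, open inwards: a foot has 2 mm of play along x, 3.25 across; outer wall slopes out.
- jug_tote_red_end (a point): Middle of the red strip on the white tote's end rim: 106 mm from its centre towards its +x, 46 mm above the centre.
- sauce_jug_mid (a point): Centre of the yellow ceramic sauce jug loose in the white tote: 72 mm wide, 68 mm tall, handle to 50 mm from its axis; origin half-way up. Its top is 72 mm above the white tote's underside.
- spice_jar_mid (a point): Centre of the small glass spice jar loose in the white tote: 42 mm wide, 66 mm tall; origin half-way up.
- log_a_mid (a point): Centre of a split log lying loose along the blue tote's floor: 120 x 42 x 38 mm, about 0.18 kg.
- log_b_mid (a point): Centre of a second log lying loose in the blue tote: 110 x 38 x 42 mm, about 0.16 kg.
- braai_grid: Bystander: closed hinged wire braai grid lying flat, 340 mm (x) by 240 mm, 25 mm high, with its handles and a steel slide clamp running 250 mm out to its +x (50 mm high at the clamp). Origin under the middle of the grid.
- basting_brush: Bystander: basting brush lying along its x axis, 260 mm long, 36 mm wide, 18 mm high, red silicone tip at +x. Origin under its middle.
- foil_tray: Bystander: aluminium foil tray 160 x 220 x 41 mm. Origin under its centre.
- flip_top_box: Bystander: green plastic box with a closed flip-top lid, 116 x 166 x 87 mm. Origin under its centre.
Mind the look-alikes: they are no part of the job. What is shaped like the part that bears log_a_mid but green or purple is not meant.

How it is judged:
By the outcome, as a careful person would: the job done as asked, in the order asked, and still so for the second after the job is handed in, with the robot touching nothing.
It also fails if it takes over 58 s, if anything falls off the work surface, if the arm or the gripper's body presses on something with over 40 N, if the wrist force passes 120 N, or if a joint passes its speed limit or range.

## Working session

There is one attempt and no reset: what is moved stays moved. The work goes in short steps, Python scripts to look and compute and a shell command to move; the robot and the scene stay as the last step left them, time stands still between calls to the robot, and variables do not carry over. Pictures are saved under pics/ and viewed, at most 10 in all, crops included, and the job is handed in when it is done.

```bash
mkdir -p pics; ls
python3 - <<'E'
from plant import ctrl
import cv2,numpy as np
s=ctrl.observe();print(s['t'],s['ee_pos'],s['tcp_rot'],s['opening'])
for n in('scene','top'):
    im=ctrl.camera(n);cv2.imwrite(f'pics/{n}0.png',im[:,:,::-1])
    m=ctrl.camera_model(n);R=cv2.Rodrigues(np.array(m['rvec']))[0];print(n,m['K'],-R.T@np.array(m['tvec']))
a=cv2.imread('pics/scene0.png');b=cv2.imread('pics/top0.png')
cv2.imwrite('pics/s0.png',cv2.resize(a,(800,600),interpolation=cv2.INTER_CUBIC));cv2.imwrite('pics/t0.png',cv2.resize(b,(800,600),interpolation=cv2.INTER_CUBIC))
E
```

```text
pics
0.0 [ 0.27781376 -0.55944701  0.23068489] [ 9.73569380e-01  2.28390586e-01 -8.67219480e-05 -6.28878745e-04] 0.08557940953711317
scene [[494.45145067   0.         253.98002712]
 [  0.         494.45145067 194.16182931]
 [  0.           0.           1.        ]] [ 1.63290365 -0.12187053  1.4290782 ]
top [[389.99064566   0.         255.7742309 ]
 [  0.         389.99064566 193.98001055]
 [  0.           0.           1.        ]] [0.42121803 0.02921332 1.60895201]
```

View pics/s0.png

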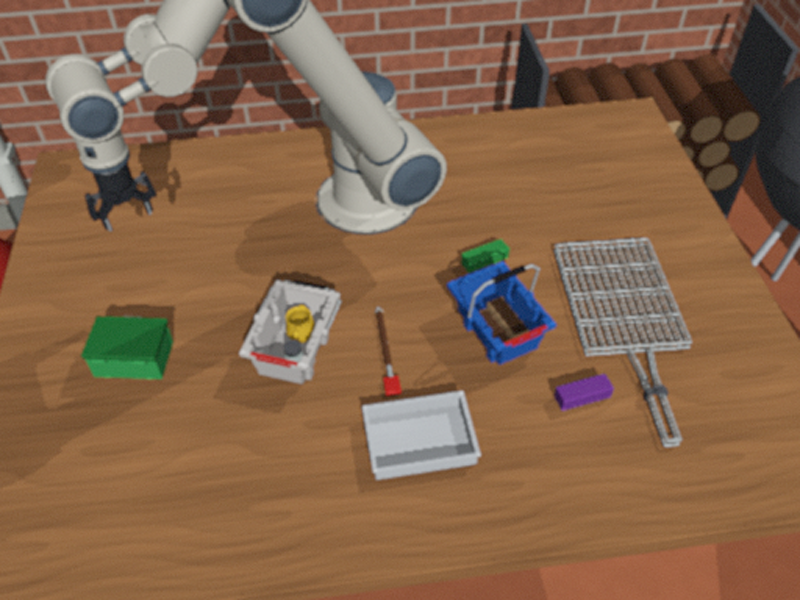

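View pics/t0.png

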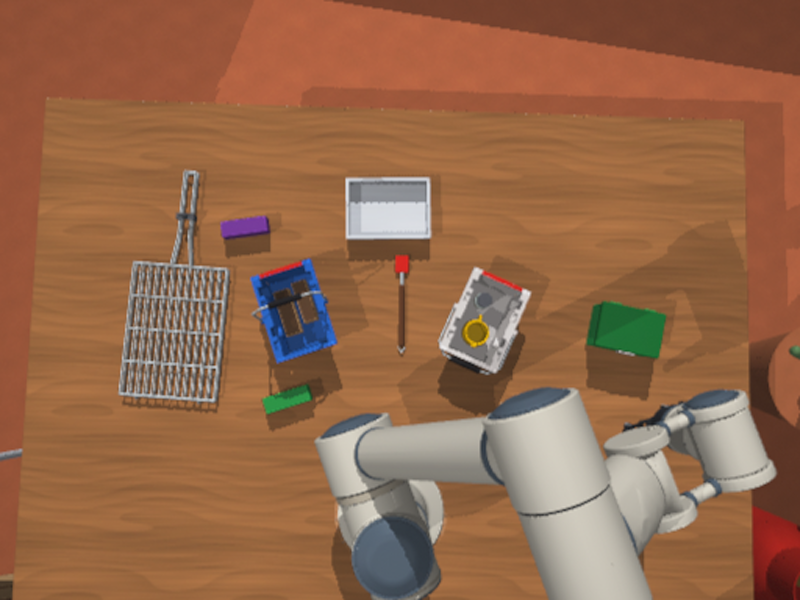

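The pictures show the blue tote at about (293,310) in the top view (800 px scale), red end up and left. The white tote is at (485,320), red end up and right, and the handle stands up with its black sleeve near (290,298).

```bash
cat > h.py <<'E'
import cv2,numpy as np
from plant import ctrl
def cam(n):
    m=ctrl.camera_model(n);R=cv2.Rodrigues(np.array(m['rvec'],float))[0];t=np.array(m['tvec'],float).ravel()
    return np.array(m['K']),R,t
def ray(c,uv):
    K,R,t=c;uv=np.atleast_2d(uv).astype(float)
    d=np.c_[uv,np.ones(len(uv))]@np.linalg.inv(K).T@R
    return -R.T@t,d
def onz(c,uv,z):
    o,d=ray(c,uv);return o+d*((z-o[2])/d[:,2])[:,None]
def tri(c1,u1,c2,u2):
    A=[];b=[]
    for c,u in((c1,u1),(c2,u2)):
        o,d=ray(c,u);d=d[0]/np.linalg.norm(d[0]);P=np.eye(3)-np.outer(d,d);A.append(P);b.append(P@o)
    return np.linalg.lstsq(np.vstack(A),np.hstack(b),rcond=None)[0]
def proj(c,P):
    K,R,t=c;p=(np.atleast_2d(P)@R.T+t)@K.T;return p[:,:2]/p[:,2:]
def blobs(mask,minA=20):
    n,l,s,ce=cv2.connectedComponentsWithStats(mask.astype(np.uint8));return [(s[i,4],ce[i].round(1),l==i) for i in range(1,n) if s[i,4]>=minA]
def hsv(im):
    h=cv2.cvtColor(im,cv2.COLOR_RGB2HSV).astype(int);return h[...,0],h[...,1],h[...,2]
E
python3 - <<'E'
from h import *
C={};I={}
for n in('top','scene'):
    C[n]=cam(n);I[n]=cv2.imread(f'pics/{n}0.png')[:,:,::-1].copy()
def rect(n,mask):
    pts=np.argwhere(mask)[:,::-1];W=onz(C[n],pts,.092)[:,:2].astype(np.float32)
    r=cv2.minAreaRect(cv2.convexHull(W));return r
for n in C:
    H,S,V=hsv(I[n])
    b=sorted(blobs((H>105)&(H<125)&(S>130)&(V>50)),key=lambda x:-x[0])[:3]
    for k in b[:1]: print(n,'blue',k[0],k[1],rect(n,k[2]) if n=='top' else '')
    for k in blobs(((H<5)|(H>175))&(S>180)&(V>120),10):print(n,'red',k[0],k[1],onz(C[n],k[1],.092).round(4))
    for k in blobs((H>20)&(H<32)&(S>170)&(V>100),10):print(n,'yel',k[0],k[1],onz(C[n],k[1],.06).round(4))
t=C['top'];H,S,V=hsv(I['top'])
y0,y1,x0,x1=165,245,275,345
m=np.zeros_like(H,bool);m[y0:y1,x0:x1]=((S<50)&(V>140))[y0:y1,x0:x1]
k=sorted(blobs(m),key=lambda x:-x[0])[0];print('white',k[0],rect('top',k[2]))
for n,(a,b_,c,d) in {'top':(180,200,165,210),'scene':(160,190,300,345)}.items():
    H,S,V=hsv(I[n]);m=np.zeros_like(H,bool);m[a:b_,c:d]=(V[a:b_,c:d]<40)
    for k in blobs(m,8):print(n,'blk',k[0],k[1])
a=I['top'][155:245,145:350];cv2.imwrite('pics/c1.png',cv2.resize(a[:,:,::-1],None,fx=3.9,fy=3.9,interpolation=cv2.INTER_CUBIC))
E
```

```text
top blue 938 [191.2 212.9] ((0.4662027657032013, 0.23970086872577667), (0.13524267077445984, 0.1630716174840927), 18.2684326171875)
top red 99 [257.1 168.4] [[ 0.6317 -0.0126  0.092 ]]
top red 54 [179.4 171.9] [[0.6101 0.2898 0.092 ]]
top red 49 [322.  179.6] [[ 0.5941 -0.2687  0.092 ]]
top red 886 [494.5 344.9] [[-0.0301 -0.944   0.092 ]]
top yel 231 [304.  212.4] [[ 0.4645 -0.2043  0.06  ]]
scene blue 1672 [318.6 197. ] 
scene red 53 [  1.  170.7] [[ 0.2272 -0.906   0.092 ]]
scene red 63 [335.7 214.7] [[0.6098 0.2884 0.092 ]]
scene red 21 [176.  229.6] [[ 0.5974 -0.2608  0.092 ]]
scene red 109 [250.5 246.6] [[ 0.7016 -0.0203  0.092 ]]
scene yel 297 [191.4 206.8] [[ 0.4774 -0.2061  0.06  ]]
white 932 ((0.49583742022514343, -0.2218237668275833), (0.17174038290977478, 0.224171444773674), 66.99629211425781)
top blk 35 [181.3 193.2]
scene blk 38 [325.5 174.9]
```

View pics/c1.png

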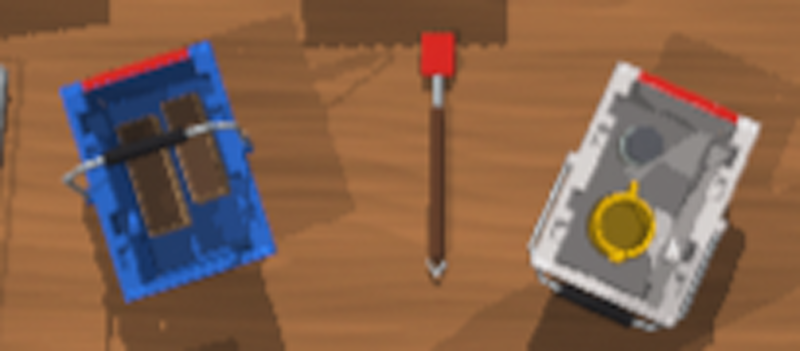

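The crop shows the blue rim corners at (62,87), (208,42), (275,252) and (128,300). The white red-end corners are at (620,62) and (762,122), and the sleeve is at about (145,148).

Run:
```python
from h import *
t=cam('top');s=cam('scene')
P=tri(t,[181.3,193.2],s,[325.5,174.9]);print('sleeve',P,proj(t,P),proj(s,P))
f=lambda p:onz(t,np.array(p)/3.9+[145,155],.092)[:,:2]
b=f([(62,87),(208,42),(275,252),(128,300)]);print(b,b.mean(0));d=(b[:2].mean(0)-b[2:].mean(0));print(np.arctan2(d[1],d[0]),np.linalg.norm(d))
w=f([(620,62),(762,122)]);d=w[0]-w[1];print(w,w.mean(0),np.arctan2(-d[0],d[1]),np.linalg.norm(d))
for n in('wrist',):
  K,R,tt=cam(n);o=ctrl.observe();from scipy.spatial.transform import Rotation as Ro
  T=Ro.from_quat(o['tcp_rot']).as_matrix();print('cam in tool',T.T@(-R.T@tt-o['ee_pos']),(T.T@R.T).round(3),K[0,0])
```

```text
sleeve [0.51950236 0.26177695 0.20145548] [[181.19706014 193.18114577]] [[325.39062264 174.91208187]]
[[0.58706474 0.36059688]
 [0.63606416 0.21714316]
 [0.42780186 0.14397658]
 [0.37722987 0.28741395]] [0.50704016 0.25228264]
0.3367078285967462 0.22148556733497765
[[ 0.62665898 -0.19715745]
 [ 0.56951535 -0.34156762]] [ 0.59808717 -0.26936253] -0.3767971312553567 0.15530515187580538
cam in tool [ 0.0682238  -0.00029089 -0.14329423] [[ 0.    -0.963 -0.269]
 [ 1.    -0.     0.   ]
 [-0.    -0.269  0.963]] 293.5448702469689
```

```bash
python3 -m pendant '[[0,0,-1,0,0],[0,0,-1,0,0],[0,0,-1,0,0],[0.8,-0.45,0,0,0],[0.8,-0.45,0,0,0],[0.8,-0.45,0,0,0],[0.8,-0.45,0,0,0],[0.8,-0.45,0,0,0],[0.8,-0.45,0,0,0],[0.8,-0.45,0,0,0],[0.8,-0.45,0,0,0]]'
python3 -m pendant '[[0.8,-0.5,0,0,0],[0.8,-0.5,0,0,0],[0.5,-0.4,0,0,0],[0,0,0,0,0],[0,0,0,0,0],[0,0,0,0,0],[0,0,0,0,0]]'
python3 - <<'E'
from h import *
np.set_printoptions(precision=4,suppress=True)
c=cam('wrist');im=ctrl.camera('wrist');print(ctrl.observe()['qpos'])
cv2.imwrite('pics/w1.png',im[:,:,::-1]);np.savez('pics/w1.npz',K=c[0],R=c[1],t=c[2])
cv2.imwrite('pics/w1b.png',cv2.resize(im[:,:,::-1],(800,600),interpolation=cv2.INTER_CUBIC))
E
```

```text
t: 1.02
ee_pos: [0.4437, -0.3153, 0.3511]
tcp_rot: [0.974, 0.228, -0.0, -0.0]
force: [0.9, -1.5, 0.3]
opening: 0.0854
gripper_force: 0.0
t: 1.6
ee_pos: [0.4931, -0.2303, 0.3511]
tcp_rot: [0.974, 0.228, -0.0, -0.0]
force: [0.7, -0.5, 0.3]
opening: 0.0854
gripper_force: 0.0
[-0.5468  0.281   1.3573 -0.0002  1.5036  0.5645]
```

View pics/w1b.png

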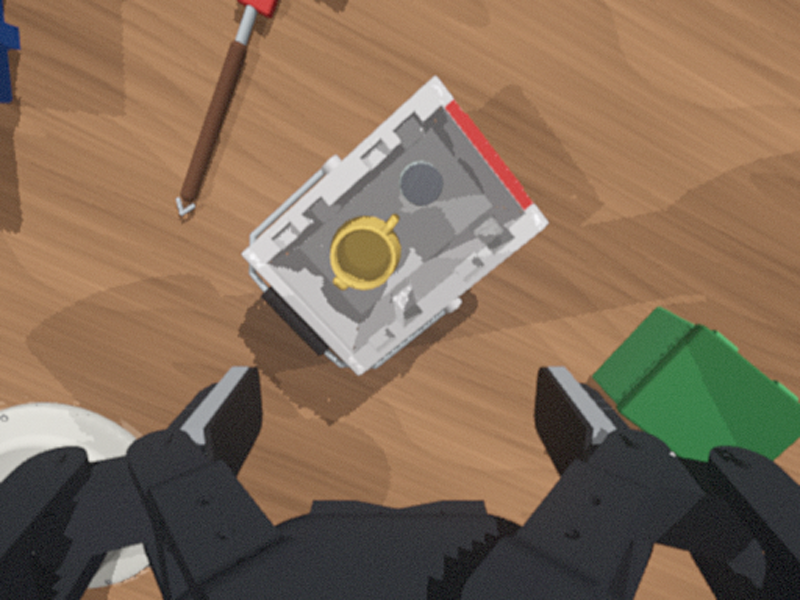

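The wrist view shows the white tote upright with rim corners at (436,77), (547,223), (361,374) and (245,254). The jug is at (365,252), the jar at (421,183) and the folded sleeve is at the -x end.

```bash
cat >> h.py <<'E'
def edge(img,p,q,f0,f1,rng=9):
    """subpixel strongest gradient across line p-q; img 2D float; returns points"""
    p=np.array(p,float);q=np.array(q,float);d=(q-p)/np.linalg.norm(q-p);n=np.array([-d[1],d[0]]);out=[]
    s=np.arange(-rng,rng+.01,.25)
    for f in np.linspace(f0,f1,25):
        X=(p+f*(q-p))+s[:,None]*n
        v=cv2.remap(img.astype(np.float32),X[None,:,0].astype(np.float32),X[None,:,1].astype(np.float32),cv2.INTER_LINEAR)[0]
        v=cv2.GaussianBlur(v[None],(0,0),2)[0];g=np.abs(np.gradient(v));g[:4]=0;g[-4:]=0
        i=g.argmax();out.append(X[i])
    out=np.array(out);off=(out-p)@n;k=np.abs(off-np.median(off))<1.5
    return out[k]
def line(P):
    c=P.mean(0);u,s,v=np.linalg.svd(P-c);return c,v[0],v[1],s[1]/np.sqrt(len(P))
E
cat > rimfit.py <<'E'
from h import *
def rim(img,c,cor,z,fr):
    """cor: pixel corners order (red,+y),(red,-y),(-x,-y),(-x,+y)"""
    L=[]
    for i in range(4):
        p=edge(img,cor[i],cor[(i+1)%4],*fr[i]);W=onz(c,p,z)[:,:2];L.append(line(W)+(len(p),))
        print('edge',i,len(p),'rms mm',round(L[-1][3]*1e3,2))
    def X(a,b):
        t=np.linalg.solve(np.c_[a[1],-b[1]],b[0]-a[0]);return a[0]+t[0]*a[1]
    q=np.array([X(L[3],L[0]),X(L[0],L[1]),X(L[1],L[2]),X(L[2],L[3])])
    m=q.mean(0);d=q[0]+q[1]-q[2]-q[3]
    print('corners',q.round(4).tolist());print('len',np.linalg.norm(d)/2,'wid',np.linalg.norm(q[0]+q[3]-q[1]-q[2])/2,'mid',m,'yaw',np.arctan2(d[1],d[0]))
    e=q[0]+q[3]-q[1]-q[2];print('yaw from width',np.arctan2(-e[0],e[1]))
E
python3 - <<'E'
from rimfit import *
z=np.load('pics/w1.npz');c=(z['K'],z['R'],z['t']);im=cv2.imread('pics/w1.png')[:,:,::-1].copy()
# blue channel separates wood from white (and red from... use saturation for red end corners)
B=im[...,2];k=.64
cor=np.array([(436,77),(547,223),(361,374),(245,254)])*k
S=hsv(im)[1]
rim(B,c,cor,.092,[(.02,.14),(.1,.4),(.1,.9),(.6,.95)])
G=im[...,1];rim(G,c,cor,.092,[(.1,.9),(.1,.4),(.1,.9),(.6,.95)])
H,S,V=hsv(im)
for b in blobs(((H<6)|(H>174))&(S>170)&(V>110)):print('red',b[0],b[1],onz(c,b[1],.092))
print('jug',onz(c,np.array([[365,252]])*k,.072),'jar',onz(c,np.array([[421,183]])*k,.07))
E
```

```text
edge 0 25 rms mm 0.14
edge 1 25 rms mm 0.17
edge 2 25 rms mm 0.23
edge 3 24 rms mm 0.13
corners [[0.6318, -0.1949], [0.5692, -0.3395], [0.3641, -0.2513], [0.4251, -0.1071]]
len 0.2239365374400782 wid 0.1570521477966244 mid [ 0.49752896 -0.22320275] yaw -0.404091085446851
yaw from width -0.40441525343079615
edge 0 21 rms mm 0.16
edge 1 25 rms mm 0.18
edge 2 25 rms mm 0.21
edge 3 7 rms mm 0.24
corners [[0.6186, -0.2009], [0.5616, -0.3358], [0.3638, -0.2518], [0.4242, -0.1093]]
len 0.21484610131783666 wid 0.15061709900500536 mid [ 0.49202525 -0.22448757] yaw -0.42097885504456095
yaw from width -0.400300922211335
red 65 [165.9   3.9] [[ 0.61362469 -0.0507533   0.092     ]]
red 26 [308.7  96.3] [[ 0.59702489 -0.2578356   0.092     ]]
jug [[ 0.47162884 -0.20682239  0.072     ]] jar [[ 0.55044591 -0.22519426  0.07      ]]
```

```bash
python3 -m pendant '[[0.47,-0.82,0,-1,0],[0,0,0,-1,0]]'; python3 -m pendant '[[0,0,0,-1,0],[0,0,0,-1,0],[0,0,0,-1,0],[0,0,0,-1,0],[0,0,0,-1,0],[0,0,0,-1,0],[0,0,0,-1,0],[0,0,0,-1,0],[0,0,0,-1,0],[0,0,0,-1,0],[0,0,0,-1,0],[0,0,0,-1,0]]';python3 -m pendant '[[0,0,0,-1,0],[0,0,0,-1,0],[0,0,0,-1,0],[0,0,0,-1,0],[0,0,0,-1,0],[0,0,0,-1,0],[0,0,0,-1,0],[0,0,0,-1,0],[0,0,0,-1,0],[0,0,0,-1,0]]'; python3 -c "
from plant import ctrl;print(ctrl.observe()['qpos'])"
```

```text
t: 1.82
ee_pos: [0.4953, -0.1892, 0.3512]
tcp_rot: [0.945, 0.326, 0.0, -0.001]
force: [1.1, -0.3, -0.4]
opening: 0.0849
gripper_force: 0.0
t: 2.82
ee_pos: [0.4954, -0.1927, 0.3513]
tcp_rot: [0.596, 0.803, -0.0, -0.0]
force: [-0.6, -0.3, -0.6]
opening: 0.0857
gripper_force: 0.0
t: 3.65
ee_pos: [0.4954, -0.1927, 0.3512]
tcp_rot: [0.138, 0.99, -0.0, -0.0]
force: [0.1, -0.5, 0.0]
opening: 0.0853
gripper_force: 0.0
[-4.83312288e-01  2.60760389e-01  1.38587289e+00 -7.59073772e-05
  1.49506164e+00 -1.77667189e+00]
```

```bash
python3 -m pendant '[[0.21,0.92,0,0,0],[0.21,0.92,0,0,0],[0.21,0.92,0,0,0],[0.21,0.92,0,0,0],[0.21,0.92,0,0,0],[0.21,0.92,0,0,0],[0.21,0.92,0,0,0],[0.21,0.92,0,0,0],[0.21,0.92,0,0,0],[0.21,0.92,0,0,0],[0.21,0.92,0,0,0],[0.21,0.92,0,0,0]]'; python3 -m pendant '[[0,0,0,-1,0],[0,0,0,-1,0],[0,0,0,-1,0],[0,0,0,-1,0],[0,0,0,-1,0],[0,0,0,-1,0],[0,0,0,-1,0],[0,0,0,-1,0],[0,0,0,-1,0],[0,0,0,-1,0],[0,0,0,-1,0]]';python3 -m pendant '[[0,0,0,-1,0],[0,0,0,-1,0],[0,0,0,-1,0],[0,0,0,-1,0],[0,0,0,-1,0],[0,0,0,-1,0],[0,0,0,-1,0],[0,0,0,-1,0],[0,0,0,-1,0],[0,0,0,-1,0],[0,0,0,-0.7,0],[0,0,0,0,0]]'
python3 - <<'E'
from h import *
np.set_printoptions(precision=4,suppress=True)
c=cam('wrist');im=ctrl.camera('wrist');print(ctrl.observe()['qpos'])
cv2.imwrite('pics/w2.png',im[:,:,::-1]);np.savez('pics/w2.npz',K=c[0],R=c[1],t=c[2])
cv2.imwrite('pics/w2b.png',cv2.resize(im[:,:,::-1],(800,600),interpolation=cv2.INTER_CUBIC))
E
```

```text
t: 4.65
ee_pos: [0.5215, 0.2615, 0.3513]
tcp_rot: [0.141, 0.99, -0.0, 0.0]
force: [1.3, -0.2, 0.0]
opening: 0.0853
gripper_force: 0.0
t: 5.57
ee_pos: [0.5218, 0.2595, 0.3512]
tcp_rot: [-0.4, 0.917, -0.0, -0.0]
force: [0.5, 0.1, 0.0]
opening: 0.0852
gripper_force: 0.0
t: 6.57
ee_pos: [0.52, 0.264, 0.3512]
tcp_rot: [0.807, -0.59, 0.002, 0.001]
force: [-0.0, 0.5, -0.3]
opening: 0.0858
gripper_force: 0.0
[ 0.3698  0.3428  1.2654 -0.0042  1.5335 -3.0818]
```

View pics/w2b.png

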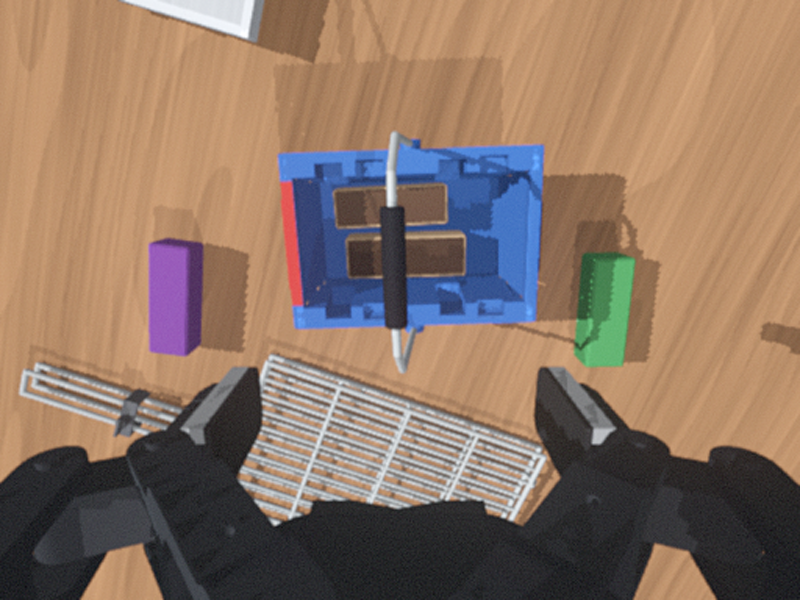

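The wrist view shows the blue tote with its red end to the left. The rim corners are (297,328), (280,155), (543,145) and (536,320), the sleeve runs from (392,207) to (395,328), and both logs are inside.

q6 sits at its range end here, so I'll back it off and grasp with the other half turn.

```bash
python3 -m pendant '[[0,0,0,1,0],[0,0,0,1,0],[0,0,0,1,0],[0,0,0,1,0],[0,0,0,1,0],[0,0,0,1,0],[0,0,0,1,0],[0,0,0,1,0],[0,0,0,1,0],[0,0,0,1,0],[0,0,0,1,0],[0,0,0,1,0]]'; python3 -m pendant '[[0,0,0,1,0],[0,0,0,1,0],[0,0,0,1,0],[0,0,0,1,0],[0,0,0,1,0],[0,0,0,1,0],[0,0,0,1,0],[0,0,0,1,0],[0,0,0,1,0],[0,0,0,1,0],[0,0,0,1,0],[0,0,0,1,0]]';python3 -m pendant '[[0,0,0,1,0],[0,0,0,1,0],[0,0,0,1,0],[0,0,0,1,0],[0,0,0,1,0],[0,0,0,1,0],[0,0,0,1,0],[0,0,0,0,0],[0,0,0,0,0]]'
python3 - <<'E'
from rimfit import *
np.set_printoptions(precision=4,suppress=True)
from scipy.spatial.transform import Rotation as Ro
c3=cam('wrist');im3=ctrl.camera('wrist');o=ctrl.observe();print(o['qpos'],o['ee_pos'],Ro.from_quat(o['tcp_rot']).as_matrix()[:2])
cv2.imwrite('pics/w3.png',im3[:,:,::-1]);np.savez('pics/w3.npz',K=c3[0],R=c3[1],t=c3[2])
z=np.load('pics/w2.npz');c=(z['K'],z['R'],z['t']);im=cv2.imread('pics/w2.png')[:,:,::-1].copy();k=.64
cor=np.array([(297,328),(280,155),(543,145),(536,320)])*k
rim(im[...,0]-0.0,c,cor,.092,[(.2,.8),(.1,.35),(.1,.9),(.1,.4)])
cw=onz(c,cor,.092);cor3=proj(c3,cw)
rim(im3[...,0]-0.0,c3,cor3,.092,[(.2,.8),(.1,.35),(.1,.9),(.1,.4)])
# sleeve
def sl(im,c,guess):
    H,S,V=hsv(im);g=proj(c,guess)[0];m=np.zeros_like(H,bool);x,y=g.astype(int);m[y-55:y+55,x-30:x+30]=(V<45)[y-55:y+55,x-30:x+30]
    b=max(blobs(m),key=lambda b:b[0]);print('sleeve px',b[0],b[1]);return b[1]
g=[.5195,.2618,.2015];a=sl(im,c,g);b=sl(im3,c3,g)
print('sleeve',tri(c,a,c3,b), onz(c,a,.2025),onz(c3,b,.2025))
E
```

```text
t: 7.62
ee_pos: [0.52, 0.2639, 0.3512]
tcp_rot: [-0.332, 0.943, -0.002, 0.0]
force: [-0.7, -0.2, 1.4]
opening: 0.0854
gripper_force: 0.0
t: 8.62
ee_pos: [0.52, 0.2639, 0.3512]
tcp_rot: [0.259, 0.966, -0.002, 0.001]
force: [-1.3, 0.6, -1.2]
opening: 0.0854
gripper_force: 0.0
t: 9.37
ee_pos: [0.5199, 0.2641, 0.3512]
tcp_rot: [0.571, 0.821, -0.001, 0.002]
force: [-0.2, 0.5, 0.4]
opening: 0.0854
gripper_force: 0.0
[ 0.3702  0.3427  1.2655 -0.0042  1.5335  0.0141] [0.5199 0.2642 0.3512] [[-0.3488  0.9372  0.0015]
 [ 0.9372  0.3488 -0.0039]]
edge 0 25 rms mm 0.13
edge 1 25 rms mm 0.15
edge 2 25 rms mm 0.66
edge 3 22 rms mm 0.28
corners [[0.5797, 0.3608], [0.6313, 0.2155], [0.4299, 0.144], [0.3776, 0.2912]]
len 0.21372115549390222 wid 0.1552068753869443 mid [0.5046 0.2529] yaw 0.3364908185482912
yaw from width 0.34149313670603587
edge 0 25 rms mm 0.16
edge 1 25 rms mm 0.18
edge 2 25 rms mm 0.67
edge 3 25 rms mm 0.17
corners [[0.5789, 0.3626], [0.6315, 0.2152], [0.4299, 0.144], [0.3778, 0.2904]]
len 0.2137389829690472 wid 0.15593634688751265 mid [0.5045 0.253 ] yaw 0.34208982582127556
yaw from width 0.3420817413363396Traceback (most recent call last):
  File "<stdin>", line 15, in <module>
  File "<stdin>", line 14, in sl
ValueError: max() iterable argument is empty
```

Run:
```python
from h import *
np.set_printoptions(precision=4,suppress=True)
r=[]
for n in('w2','w3'):
    z=np.load(f'pics/{n}.npz');c=(z['K'],z['R'],z['t']);im=cv2.imread(f'pics/{n}.png')[:,:,::-1].copy()
    g=proj(c,[.5195,.2618,.2015])[0].astype(int);x,y=g;m=np.zeros(im.shape[:2],bool);w=np.s_[max(y-60,0):y+60,x-22:x+22]
    m[w]=(im.max(2)<55)[w];b=blobs(m,30);print(g,[(q[0],q[1]) for q in b]);b=max(b,key=lambda q:q[0]);r.append((c,b[1]))
    p=np.argwhere(b[2])[:,::-1];print(cv2.minAreaRect(p.astype(np.float32)))
P=tri(*r[0],*r[1]);print('sleeve',P,[onz(c,u,.2035) for c,u in r]);d=P[:2]-[.5094,.2547];a=.342
print('along,across',d@[np.cos(a),np.sin(a)],d@[-np.sin(a),np.cos(a)])
```

```text
[255 174] [(np.int32(380), array([256.3, 169.3]))]
((255.78302001953125, 170.49057006835938), (76.99058532714844, 7.129374027252197), 88.09085083007812)
[253 176] [(np.int32(375), array([252.6, 174.1]))]
((253.5, 179.5), (75.0, 7.0), 90.0)
sleeve [0.5192 0.2604 0.1834] [array([[0.5206, 0.2565, 0.2035]]), array([[0.5177, 0.2649, 0.2035]])]
along,across 0.011189338299209031 0.0021073078185780557
```

```bash
python3 -m pendant '[[-0.13,0,0.6,0.14,0],[0,0,0.7,0,0],[0,0,0.7,0,0],[0,0,0.7,0,0],[0,0,0.6,0,0],[0,0,0.5,0,0],[0,0,0.35,0,0],[0,0,0,0,0]]' 60; python3 -m pendant '[[0,0,0,0,0.5],[0,0,0,0,0.7],[0,0,0,0,1],[0,0,0,0,1],[0,0,0,0,1],[0,0,0,0,1],[0,0,0,0,1],[0,0,0,0,1]]' 60
python3 -c "
from plant import ctrl;print(ctrl.observe()['qpos'])"
```

```text
t: 10.08
ee_pos: [0.5204, 0.2583, 0.1825]
tcp_rot: [0.577, 0.817, -0.003, 0.0]
force: [-0.1, -0.6, 0.3]
opening: 0.0855
gripper_force: 0.0
t: 10.75
ee_pos: [0.5222, 0.2592, 0.186]
tcp_rot: [0.578, 0.816, -0.001, 0.002]
force: [-0.3, 1.2, 5.2]
opening: 0.0142
gripper_force: 58.6
[ 0.36081726  0.48176975  1.50841867 -0.00461232  1.14995728  0.0236929 ]
```

```bash
python3 -m pendant '[[0,0,-0.1,0,1],[0,0,-0.15,0,1],[0,0,-0.25,0,1],[0,0,-0.4,0,1],[0,0,-0.5,0,1],[0,0,-0.5,0,1],[0,0,-0.5,0,1],[0,0,-0.5,0,1],[0,0,-0.5,0,1],[0,0,-0.4,0,1],[0,0,-0.3,0,1],[0,0,-0.2,0,1]]'; python3 -m pendant '[[0,0,-0.1,0,1],[0,0,0,0,1],[0,0,0,0,1]]'
python3 - <<'E'
from h import *
for n in('scene','wrist'):
    im=ctrl.camera(n);c=cam(n);cv2.imwrite(f'pics/l_{n}.png',im[:,:,::-1]);np.savez(f'pics/l_{n}.npz',K=c[0],R=c[1],t=c[2])
a=cv2.imread('pics/l_scene.png')[100:270,240:440];b=cv2.imread('pics/l_wrist.png')
cv2.imwrite('pics/l.png',np.hstack([cv2.resize(a,(352,300),interpolation=cv2.INTER_CUBIC),cv2.resize(b,(400,300))]))
E
```

```text
t: 11.75
ee_pos: [0.5215, 0.2597, 0.3594]
tcp_rot: [0.578, 0.816, -0.0, 0.002]
force: [0.8, -0.6, -6.8]
opening: 0.0139
gripper_force: 59.1
t: 12.0
ee_pos: [0.5212, 0.2596, 0.3608]
tcp_rot: [0.578, 0.816, -0.001, 0.002]
force: [-0.2, 0.6, -6.8]
opening: 0.0139
gripper_force: 59.0
```

View pics/l.png

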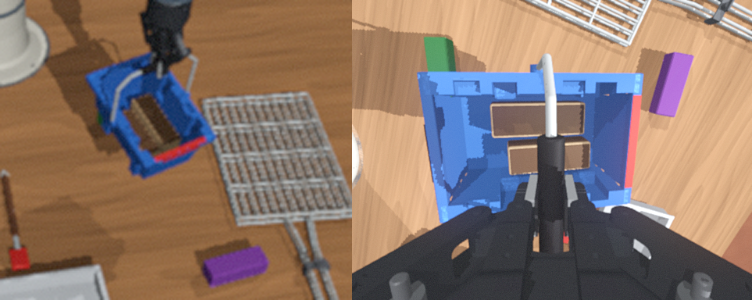

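The crops show the tote lifted with both logs inside, the sleeve clamped square between the fingers and the red end tilted down. Next I'll measure that tilt.

```bash
cat > tilt.py <<'E'
from h import *
np.set_printoptions(precision=4,suppress=True)
def tilt(im,c,o,A,B,E,F,lean=.0136):
    """A,B: -y corners (other,red) px guess; E,F: points down the other/red end edges."""
    from scipy.spatial.transform import Rotation as Ro
    M=Ro.from_quat(o['tcp_rot']).as_matrix();s=np.sign(tilt.s);ex=s*M[:,1];ex[2]=0;ex/=np.linalg.norm(ex);ey=np.array([-ex[1],ex[0],0])
    piv=np.array(o['ee_pos'])-ex*lean;piv[2]-=.104
    R=im[...,0].astype(float)-.0*im[...,2]
    l=line(edge(R,A,B,.08,.35));l2=line(edge(R,A,B,.65,.92));lt=line(np.vstack([edge(R,A,B,.08,.35),edge(R,A,B,.65,.92)]))
    le=line(edge(R,A,E,.15,.6));lr=line(edge(im[...,1].astype(float),B,F,.2,.6))
    X=lambda a,b:a[0]+np.linalg.solve(np.c_[a[1],-b[1]],b[0]-a[0])[0]*a[1]
    a,b=X(lt,le),X(lt,lr);print('px',a,b,'rms',lt[3],le[3],lr[3])
    P=[]
    for u in(a,b):
        oo,d=ray(c,u);d=d[0];q=piv-.078*ey;t=((q-oo)@ey)/(d@ey);P.append(oo+t*d-piv)
    P=np.array(P);r=np.c_[P@ex,P[:,2]];print('corner rel pivot (along,up):',r.tolist(),'len',np.linalg.norm(r[1]-r[0]),'tilt',-np.arctan2(*(r[1]-r[0])[::-1]))
    print('mid rel pivot',r.mean(0),'piv',piv,'yaw',np.arctan2(ex[1],ex[0]))
tilt.s=1
E
python3 - <<'E'
from tilt import *
z=np.load('pics/l_wrist.npz');c=(z['K'],z['R'],z['t']);im=cv2.imread('pics/l_wrist.png')[:,:,::-1].copy();o=ctrl.observe()
k=lambda x,y:np.array([(x-352)*1.28,y*1.28])
tilt(im,c,o,k(418,72),k(643,73),k(441,205),k(630,205))
print(o['qpos'])
E
```

```text
px [82.9908 91.2718] [373.7818  93.8965] rms 0.1991412849825794 0.35408138845207904 0.21667842150096167
corner rel pivot (along,up): [[1.9197973312118641, 3.665970230509966], [-1.6096676250844106, 4.463083331636647]] len 3.6183576624915426 tilt -2.9194737804490285
mid rel pivot [0.1551 4.0645] piv [0.5083 0.2551 0.2564] yaw 0.33884445560202925
[ 0.3621  0.3371  1.25   -0.0042  1.556   0.0233]
```

```bash
sed -i 's/piv-.078\*ey/piv+.078*ey/' tilt.py
python3 - <<'E'
from tilt import *
z=np.load('pics/l_wrist.npz');c=(z['K'],z['R'],z['t']);im=cv2.imread('pics/l_wrist.png')[:,:,::-1].copy();o=ctrl.observe()
k=lambda x,y:np.array([(x-352)*1.28,y*1.28])
tilt(im,c,o,k(418,72),k(643,73),k(441,205),k(630,205))
E
```

```text
px [82.9908 91.2718] [373.7818  93.8965] rms 0.1991412849825794 0.35408138845207904 0.21667842150096167
corner rel pivot (along,up): [[-0.10414456785425921, 0.035050443321511526], [0.11466629236754283, -0.014366962860819843]] len 0.22432180586112113 tilt 0.22211887314076498
mid rel pivot [0.0053 0.0103] piv [0.5083 0.2551 0.2564] yaw 0.33884445560202925
```

```bash
python3 -m pendant '[[-0.14,-0.07,0,0,1],[-0.28,-0.14,0,0,1],[-0.42,-0.2,0,0,1],[-0.56,-0.27,0,0,1],[-0.7,-0.34,0,0,1],[-0.7,-0.34,0,0,1],[-0.7,-0.34,0,0,1],[-0.7,-0.34,0,0,1],[-0.7,-0.34,0,0,1],[-0.7,-0.34,0,0,1],[-0.7,-0.34,0,0,1],[-0.7,-0.34,0,0,1]]' ; python3 -m pendant '[[-0.7,-0.34,0,0,1],[-0.7,-0.34,0,0,1],[-0.7,-0.34,0,0,1],[-0.56,-0.27,0,0,1],[-0.42,-0.2,0,0,1],[-0.28,-0.14,0,0,1],[-0.2,-0.1,0,0.1,1],[-0.06,-0.03,0,0.2,1],[0,0,0,0.4,1],[0,0,0,0.6,1],[0,0,0,0.8,1],[0,0,0,0.9,1]]'; python3 -m pendant '[[0,0,0,1,1],[0,0,0,1,1],[0,0,0,1,1],[0,0,0,1,1],[0,0,0,1,1],[0,0,0,1,1],[0,0,0,1,1],[0,0,0,1,1],[0,0,0,1,1],[0,0,0,1,1],[0,0,0,1,1],[0,0,0,1,1]]';python3 -m pendant '[[0,0,0,1,1],[0,0,0,1,1],[0,0,0,1,1],[0,0,0,1,1],[0,0,0,1,1],[0,0,0,1,1],[0,0,0,1,1],[0,0,0,1,1],[0,0,0,1,1],[0,0,0,1,1],[0,0,0,1,1],[0,0,0,1,1]]'
python3 - <<'E'
from plant import ctrl
import numpy as np
from scipy.spatial.transform import Rotation as Ro
o=ctrl.observe();M=Ro.from_quat(o['tcp_rot']).as_matrix();print(o['qpos'],o['ee_pos'],np.arctan2(M[1,1],M[0,1]))
E
```

```text
t: 13.1
ee_pos: [0.485, -0.0517, 0.3624]
tcp_rot: [0.578, 0.816, -0.001, 0.002]
force: [0.7, 0.2, -6.8]
opening: 0.0139
gripper_force: 59.0
t: 14.1
ee_pos: [0.468, -0.2086, 0.363]
tcp_rot: [0.695, 0.719, -0.001, 0.002]
force: [0.2, 0.2, -6.4]
opening: 0.0138
gripper_force: 59.1
t: 15.1
ee_pos: [0.468, -0.2085, 0.363]
tcp_rot: [0.98, 0.201, 0.0, 0.002]
force: [0.1, 0.2, -5.9]
opening: 0.0144
gripper_force: 59.1
t: 16.1
ee_pos: [0.468, -0.2085, 0.363]
tcp_rot: [0.922, -0.387, 0.001, 0.001]
force: [0.6, 0.2, -5.9]
opening: 0.0141
gripper_force: 59.1
[-0.53419394  0.22160883  1.40855399 -0.00236171  1.50840174  1.83218497] [ 0.46795907 -0.20849869  0.36300841] -2.366237854320167
```

```bash
python3 -m pendant '[[0,0,0,1,1],[0,0,0,1,1],[0,0,0,1,1],[0,0,0,1,1],[0,0,0,1,1],[0,0,0,1,1],[0,0,0,1,1],[0,0,0,1,1],[0,0,0,1,1],[0,0,0,0.9,1],[0,0,0,0.8,1],[0,0,0,0.6,1]]';python3 -m pendant '[[0,0,0,0.3,1],[0,0,0,0.19,1],[0,0,0,0,1],[0,0,0,0,1],[0,0,0,0,1]]'
python3 - <<'E'
from h import *
from scipy.spatial.transform import Rotation as Ro
o=ctrl.observe();M=Ro.from_quat(o['tcp_rot']).as_matrix();print(o['qpos'],o['ee_pos'],np.arctan2(M[1,1],M[0,1])-2*np.pi,M[2])
im={}
for n in('scene','wrist','top'):
    im[n]=ctrl.camera(n);c=cam(n);cv2.imwrite(f'pics/p_{n}.png',im[n][:,:,::-1]);np.savez(f'pics/p_{n}.npz',K=c[0],R=c[1],t=c[2])
a=im['scene'][100:270,120:320,::-1];b=im['wrist'][:,:,::-1]
cv2.imwrite('pics/p.png',np.hstack([cv2.resize(a,(352,300),interpolation=cv2.INTER_CUBIC),cv2.resize(b,(400,300))]))
E
```

```text
t: 17.1
ee_pos: [0.4679, -0.2085, 0.363]
tcp_rot: [-0.571, 0.821, -0.002, -0.0]
force: [-0.2, -0.7, -6.7]
opening: 0.0141
gripper_force: 59.1
t: 17.52
ee_pos: [0.468, -0.2092, 0.363]
tcp_rot: [-0.554, 0.833, -0.002, -0.0]
force: [-0.2, 0.3, -6.3]
opening: 0.0138
gripper_force: 59.1
[-5.35299281e-01  2.21999607e-01  1.40800958e+00 -2.52078338e-03
  1.50834359e+00  3.00403282e+00] [ 0.4679765  -0.20922488  0.36301533] -3.5391746433076534 [ 0.00293684 -0.00286401 -0.99999159]
```

View pics/p.png

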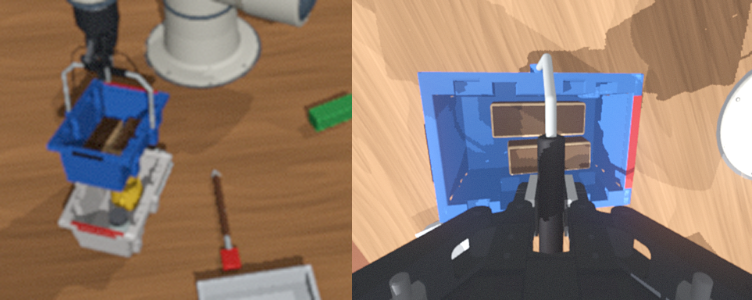

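Run:
```python
from tilt import *
z=np.load('pics/p_wrist.npz');c=(z['K'],z['R'],z['t']);im=cv2.imread('pics/p_wrist.png')[:,:,::-1].copy();o=ctrl.observe()
k=lambda x,y:np.array([(x-352)*1.28,y*1.28])
tilt(im,c,o,k(418,72),k(643,73),k(441,205),k(630,205))
# cross-check: same two corners seen by top / scene?
```

```text
px [83.4023 91.578 ] [374.6507  94.0011] rms 0.13847538694947792 0.07193467046889457 0.1979701175851172
corner rel pivot (along,up): [[-0.10684063121609276, 0.03085586715933958], [0.1122015109505828, -0.006370692599387773]] len 0.22218298043827797 tilt 0.16834310395202742
mid rel pivot [0.0027 0.0122] piv [ 0.4805 -0.2147  0.259 ] yaw 2.7433829408934907
```

```bash
cat > tilt2.py <<'E'
from h import *
from scipy.optimize import fsolve
from scipy.spatial.transform import Rotation as Ro
def t2(c,pos,rot,a,b,dz=.104):
    M=Ro.from_quat(rot).as_matrix();ex=M[:,1].copy();ex[2]=0;ex/=np.linalg.norm(ex)
    cs=[]
    for u in(a,b):
        o,d=ray(c,u);d=d[0];cs.append(((o-pos)@ex,o[2]-(pos[2]-dz),d@ex,d[2]))
    def f(v):
        th,p=v;r=[]
        for (ox,oz,dx,dzz),s in zip(cs,(-.112,.112)):
            x=s*np.cos(th)+.01*np.sin(th)+p;z=-s*np.sin(th)+.01*np.cos(th);r.append((ox-x)*dzz-(oz-z)*dx)
        return r
    v=fsolve(f,[.2,-.012]);return v
E
python3 - <<'E'
from tilt2 import *
o=ctrl.observe()
for n,a,b,pos,rot in(('l',[82.99,91.27],[373.78,93.9],np.array([.5212,.2596,.3608]),[.578,.816,-.001,.002]),('p',[83.40,91.58],[374.65,94.0],np.array(o['ee_pos']),o['tcp_rot'])):
    z=np.load(f'pics/{n}_wrist.npz');c=(z['K'],z['R'],z['t'])
    for dz in(.101,.104,.107):print(n,dz,t2(c,pos,rot,a,b,dz))
E
```

```text
l 0.101 [ 0.28155969 -0.00798917]
l 0.104 [ 0.20646499 -0.01134887]
l 0.107 [ 0.08246709 -0.01683865]
p 0.101 [ 0.24938291 -0.00908535]
p 0.104 [ 0.14300533 -0.01379953]
p 0.107 [ 0.08239667 -0.01663338]tilt2.py:14: RuntimeWarning: The iteration is not making good progress, as measured by the 
 improvement from the last five Jacobian evaluations.
  v=fsolve(f,[.2,-.012]);return v
```

The scene crop shows the blue tote hovering over the white one, red end towards the robot. The wrist crop shows both logs in place. I'll zoom in on the scene view to triangulate the tilt.

```bash
python3 -c "
import cv2
a=cv2.imread('pics/p_scene.png')[130:255,135:235];cv2.imwrite('pics/z1.png',cv2.resize(a,(480,600),interpolation=cv2.INTER_CUBIC))"
```

```text
(no output)
```

View pics/z1.png

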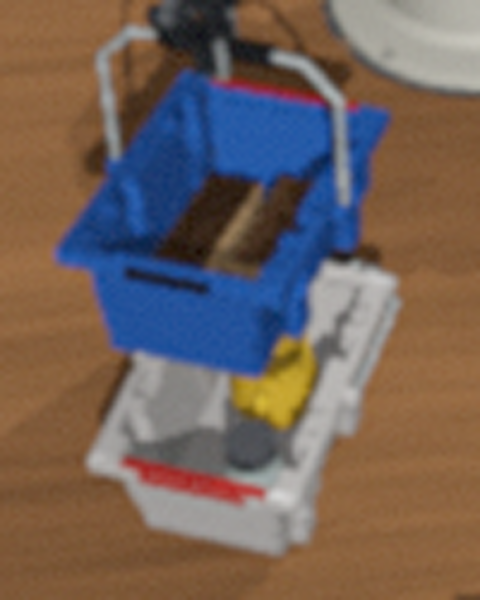

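Run:
```python
from tilt2 import *
np.set_printoptions(precision=4,suppress=True)
o=ctrl.observe();pos=np.array(o['ee_pos']);e=np.array([np.cos(2.7434),np.sin(2.7434)])
L=lambda n:(lambda z:(z['K'],z['R'],z['t']))(np.load(f'pics/{n}.npz'))
w,s=L('p_wrist'),L('p_scene')
for a,b in(([58,262],[190,72]),([60,250],[190,72]),([58,256],[188,74])):
    f=lambda p:np.array(p)/4.8+[135,130]-.4
    A=tri(w,[83.4,91.6],s,f(a));B=tri(w,[374.65,94],s,f(b));d=B-A;ra=proj(s,A)-f(a);rb=proj(s,B)-f(b)
    print(A,B,'len',np.linalg.norm(d),'tilt',-np.arcsin(d[2]/np.linalg.norm(d)),'res',ra,rb,'mid',((A+B)/2-pos)[:2]@e,((A+B)/2-pos)[2])
```

```text
[ 0.5525 -0.3285  0.2822] [ 0.3436 -0.2411  0.2451] len 0.22944896317053448 tilt 0.16255161457605574 res [[-0.4805 -0.0438]] [[-0.3001  0.1424]] mid -0.010863443831156724 -0.09941518539923089
[ 0.5488 -0.3263  0.2896] [ 0.3436 -0.2411  0.2451] len 0.22659978354279714 tilt 0.19763760180373852 res [[-0.575  -0.0531]] [[-0.3001  0.1424]] mid -0.008744491690445912 -0.09573499089473614
[ 0.5506 -0.3277  0.2859] [ 0.3434 -0.2419  0.2435] len 0.228318080930934 tilt 0.18660185800597265 res [[-0.4245 -0.0389]] [[-0.0477  0.0227]] mid -0.009913128616390744 -0.09832813645786664
```

```bash
python3 -m pendant '[[0,0,0,-0.2,1],[0,0,0,-0.5,1],[0,0,0,-0.8,1],[0,0,0,-1,1],[0,0,0,-1,1],[0,0,0,-1,1],[0,0,0,-1,1],[0,0,0,-1,1],[0,0,0,-1,1],[0,0,0,-1,1],[0,0,0,-1,1],[0,0,0,-1,1]]';python3 -m pendant '[[0,0,0,-1,1],[0,0,0,-1,1],[0,0,0,-1,1],[0,0,0,-1,1],[0,0,0,-1,1],[0,0,0,-1,1],[0,0,0,-1,1],[0,0,0,-0.8,1],[0,0,0,-0.5,1],[0,0,0,-0.2,1],[0,0,0,0,1],[0,0,0,0,1]]'
python3 - <<'E'
from h import *
from scipy.spatial.transform import Rotation as Ro
o=ctrl.observe();M=Ro.from_quat(o['tcp_rot']).as_matrix();print(o['ee_pos'],np.arctan2(M[1,1],M[0,1]))
for n in('scene','wrist'):
    im=ctrl.camera(n);c=cam(n);cv2.imwrite(f'pics/q_{n}.png',im[:,:,::-1]);np.savez(f'pics/q_{n}.npz',K=c[0],R=c[1],t=c[2])
a=cv2.imread('pics/q_scene.png')[125:250,120:270];cv2.imwrite('pics/z2.png',cv2.resize(a,(720,600),interpolation=cv2.INTER_CUBIC))
E
```

```text
t: 18.67
ee_pos: [0.468, -0.2095, 0.363]
tcp_rot: [0.898, -0.441, 0.002, 0.001]
force: [1.0, -0.3, -6.0]
opening: 0.0138
gripper_force: 59.0
t: 19.67
ee_pos: [0.468, -0.2096, 0.363]
tcp_rot: [0.999, -0.035, 0.001, 0.002]
force: [-0.7, -0.3, -6.5]
opening: 0.0144
gripper_force: 59.1
[ 0.46798316 -0.20955565  0.36302087] -1.6414850901150904
```

View pics/z2.png

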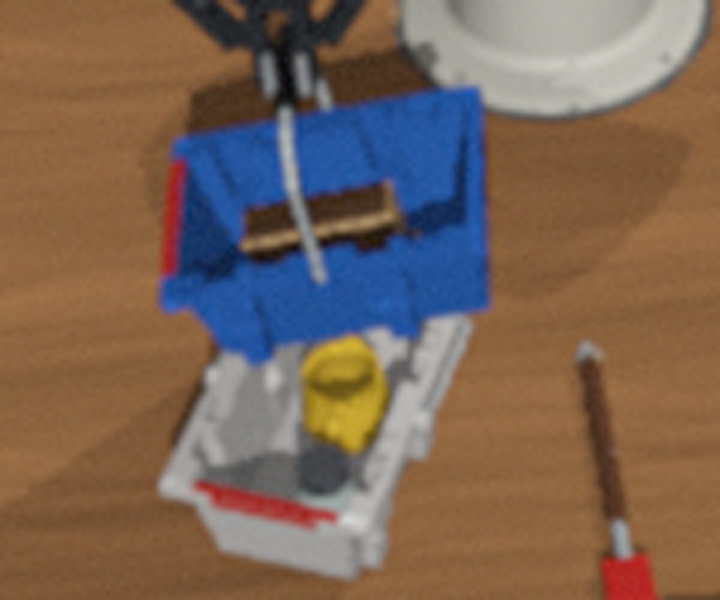

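The zoom shows the tote side-on with its red end left and low. The clean far rim edge runs from (175,142) to (480,90), and a log lies inside at (320,220).

```bash
cat > side.py <<'E'
from h import *
from scipy.spatial.transform import Rotation as Ro
np.set_printoptions(precision=4,suppress=True)
z=np.load('pics/q_scene.npz');c=(z['K'],z['R'],z['t']);im=cv2.imread('pics/q_scene.png')[:,:,::-1].copy();o=ctrl.observe()
M=Ro.from_quat(o['tcp_rot']).as_matrix();ex=M[:,1].copy();ex[2]=0;ex/=np.linalg.norm(ex);ey=np.array([-ex[1],ex[0],0]);pos=np.array(o['ee_pos'])
f=lambda x,y:np.array([x,y])/4.8+[120,125]-.4
def onp(u,off):
    oo,d=ray(c,u);q=pos+off*ey;t=((q-oo)@ey)/(d@ey);P=oo+d*t[:,None]-pos;return np.c_[P@ex,P[:,2]]
R=im[...,0].astype(float)
E0,E1=f(175,142),f(480,90)
p=np.vstack([edge(R,E0,E1,.07,.3,5),edge(R,E0,E1,.55,.95,5)]);w=onp(p,-.078);l=line(w);th=-np.arctan(l[1][1]/l[1][0])
print('tilt',th,'rms',l[3],len(p),'px rms',line(p)[3])
# end corners of back edge
lr=line(edge(R,f(480,90),f(487,300),.1,.8,5));le=line(p)
X=lambda a,b:a[0]+np.linalg.solve(np.c_[a[1],-b[1]],b[0]-a[0])[0]*a[1]
A=onp(X(le,lr),-.078)[0];print('other corner',A,'pivot from it',A-[-.112*np.cos(th)+.01*np.sin(th),.112*np.sin(th)+.01*np.cos(th)])
print('near corners',onp([f(160,300),f(490,305)],.078), 'back red',onp(f(175,142),-.078))
E
python3 side.py
```

```text
tilt 0.18269741339900564 rms 0.0011792316333249946 49 px rms 0.26007893872178156
other corner [-0.1217 -0.0742] pivot from it [-0.0134 -0.1044]
near corners [[ 0.0978 -0.1122]
 [-0.1214 -0.1345]] back red [[ 0.0991 -0.117 ]]
```

```bash
python3 -m pendant '[[0,0,0,0.2,1],[0,0,0,0.5,1],[0,0,0,0.8,1],[0,0,0,1,1],[0,0,0,1,1],[0,0,0,1,1],[0,0,0,1,1],[0,0,0,1,1],[0,0,0,1,1],[0,0,0,1,1],[0,0,0,1,1],[0,0,0,1,1]]';python3 -m pendant '[[0,0,0,1,1],[0,0,0,1,1],[0,0,0,1,1],[0,0,0,1,1],[0,0,0,1,1],[0,0,0,1,1],[0,0,0,1,1],[0,0,0,0.8,1],[0,0,0,0.5,1],[0,0,0,0.25,1],[0,0,0,0,1],[0,0,0,0,1]]'; python3 -m pendant '[[0.03,-0.07,0.1,0,1],[0,0,0.2,0,1],[0,0,0.25,0,1],[0,0,0.25,0,1],[0,0,0.25,0,1],[0,0,0.25,0,1],[0,0,0.18,0,1],[0,0,0.1,0,1],[0,0,0,0,1],[0,0,0,0,1]]'
cat > st.py <<'E'
from h import *
from scipy.spatial.transform import Rotation as Ro
np.set_printoptions(precision=4,suppress=True)
o=ctrl.observe();M=Ro.from_quat(o['tcp_rot']).as_matrix();e=np.array([-.9195,.3931]);n=np.array([-.3931,-.9195])
d=np.array(o['ee_pos'][:2])-[.4975,-.2232]
print('t',o['t'],'along-13.5 mm',1e3*(d@e)-13.5,'across mm',1e3*d@n,'z mm',o['ee_pos'][2]*1e3,'yaw err',np.arctan2(M[1,1],M[0,1])-2*np.pi+3.5456,'F along,across,z',np.r_[o['force'][:2]@e,o['force'][:2]@n,o['force'][2]],o['torque'],o['qpos'][5])
E
python3 st.py
```

```text
t: 20.77
ee_pos: [0.468, -0.2095, 0.363]
tcp_rot: [0.846, -0.534, 0.002, 0.001]
force: [0.2, -0.0, -6.7]
opening: 0.0143
gripper_force: 59.1
t: 21.77
ee_pos: [0.4679, -0.2095, 0.363]
tcp_rot: [-0.551, 0.834, -0.002, -0.0]
force: [-0.0, -0.3, -6.0]
opening: 0.0142
gripper_force: 59.1
t: 22.6
ee_pos: [0.4702, -0.212, 0.2999]
tcp_rot: [-0.551, 0.834, -0.002, -0.0]
force: [0.5, 0.0, -5.9]
opening: 0.0138
gripper_force: 59.0
t 22.6 along-13.5 mm 15.969096142581016 across mm 0.3994627896414329 z mm 299.8736834479203 yaw err 0.00046426636878882377 F along,across,z [-0.4017 -0.2232 -5.8797] [ 0.0515  0.0902 -0.0147] 3.0080638788188083
```

```bash
python3 -m pendant '[[-0.01,0.01,0.1,0,1],[0,0,0.1,0,1],[0,0,0.05,0,1],[0,0,0,0,1]]'; python3 st.py; for i in 1; do :; done; python3 -m pendant '[[0,0,0.05,0,1],[0,0,0,0,1]]'; python3 -m pendant '[[0,0,0.05,0,1],[0,0,0,0,1]]'; python3 -m pendant '[[0,0,0.03,0,1],[0,0,0,0,1]]'; python3 st.py
```

```text
t: 22.93
ee_pos: [0.4698, -0.2114, 0.2894]
tcp_rot: [-0.551, 0.834, -0.002, -0.001]
force: [0.5, 0.1, -6.5]
opening: 0.0143
gripper_force: 59.0
t 22.9333 along-13.5 mm 16.57245502929376 across mm 0.008984084539322978 z mm 289.4002532194607 yaw err 0.0004220395322853676 F along,across,z [-0.38   -0.2649 -6.4777] [0.0498 0.0692 0.0013] 3.008753426595451
t: 23.1
ee_pos: [0.47, -0.2115, 0.2876]
tcp_rot: [-0.551, 0.834, -0.002, -0.0]
force: [-0.3, -0.4, -7.3]
opening: 0.0138
gripper_force: 59.1
t: 23.27
ee_pos: [0.47, -0.2115, 0.2856]
tcp_rot: [-0.551, 0.834, -0.002, -0.0]
force: [0.3, -0.6, -6.3]
opening: 0.0139
gripper_force: 59.1
t: 23.43
ee_pos: [0.4701, -0.2116, 0.2846]
tcp_rot: [-0.551, 0.834, -0.002, -0.0]
force: [0.3, -0.8, -5.8]
opening: 0.014
gripper_force: 59.2
t 23.4333 along-13.5 mm 16.21839558345345 across mm 0.09502830262423068 z mm 284.62176191390705 yaw err 0.00036244985671984864 F along,across,z [-0.6239  0.6476 -5.8466] [-0.1112 -0.1676  0.0432] 3.008819870969487
```

```bash
python3 -m pendant '[[0,0,0.025,0,1],[0,0,0,0,1]]'; python3 st.py;  python3 -m pendant '[[0,-0.03,0.025,0,1],[0,0,0,0,1]]'; python3 st.py; python3 -m pendant '[[0,-0.03,0.025,0,1],[0,0,0,0,1]]'; python3 st.py
```

```text
t: 23.6
ee_pos: [0.4702, -0.2117, 0.2837]
tcp_rot: [-0.551, 0.834, -0.002, -0.0]
force: [1.5, -0.3, -3.8]
opening: 0.014
gripper_force: 59.2
t 23.6 along-13.5 mm 16.120700479610875 across mm 0.10794907780594087 z mm 283.71597232831976 yaw err 0.0004106584608694064 F along,across,z [-1.5155 -0.3616 -3.8365] [-0.176  -0.3763 -0.0053] 3.008773397841055
t: 23.77
ee_pos: [0.4714, -0.2122, 0.2827]
tcp_rot: [-0.551, 0.834, -0.002, -0.0]
force: [0.8, -1.3, -3.7]
opening: 0.0137
gripper_force: 59.3
t 23.7667 along-13.5 mm 14.862623375597277 across mm 0.10966331056841838 z mm 282.66375468169315 yaw err 0.00038472485112750476 F along,across,z [-1.1927  0.8572 -3.7448] [-0.2068 -0.379  -0.0217] 3.0091247932454155
t: 23.93
ee_pos: [0.4725, -0.2126, 0.2816]
tcp_rot: [-0.551, 0.834, -0.002, -0.0]
force: [1.7, -1.1, -2.7]
opening: 0.0142
gripper_force: 59.3
t 23.9333 along-13.5 mm 13.685784101772917 across mm 0.10303472493213839 z mm 281.5826145626578 yaw err 0.0003936077703174945 F along,across,z [-1.9777  0.3534 -2.7336] [-0.2296 -0.4287 -0.0241] 3.0094453469308315
```

```bash
python3 -m pendant '[[0,-0.045,0.025,0,1],[0,0,0,0,1]]'; python3 -m pendant '[[0,-0.04,0.025,0,1],[0,0,0,0,1]]'; python3 st.py; python3 -m pendant '[[0,-0.035,0.025,0,1],[0,0,0,0,1]]';python3 -m pendant '[[0,-0.03,0.025,0,1],[0,0,0,0,1]]'; python3 st.py
```

```text
t: 24.1
ee_pos: [0.474, -0.2132, 0.2804]
tcp_rot: [-0.551, 0.834, -0.002, -0.0]
force: [1.8, -1.2, -4.4]
opening: 0.014
gripper_force: 59.3
t: 24.27
ee_pos: [0.4754, -0.2138, 0.2794]
tcp_rot: [-0.551, 0.834, -0.002, -0.0]
force: [1.4, -0.8, -4.5]
opening: 0.0138
gripper_force: 59.2
t 24.2667 along-13.5 mm 10.473377457229567 across mm 0.05011819623782365 z mm 279.4069053387029 yaw err 0.0004046723514981032 F along,across,z [-1.5551  0.1678 -4.491 ] [-0.1704 -0.2547 -0.0261] 3.0103039141062826
t: 24.43
ee_pos: [0.4767, -0.2144, 0.2784]
tcp_rot: [-0.551, 0.834, -0.002, -0.0]
force: [0.2, -1.9, -5.5]
opening: 0.0142
gripper_force: 59.2
t: 24.6
ee_pos: [0.4778, -0.2148, 0.2775]
tcp_rot: [-0.551, 0.834, -0.002, -0.0]
force: [1.6, -0.7, -4.4]
opening: 0.0138
gripper_force: 59.2
t 24.6 along-13.5 mm 7.903144947172887 across mm 0.04504884780153606 z mm 277.4622553753777 yaw err 0.0004116919715806411 F along,across,z [-1.7417 -0.0226 -4.442 ] [-0.1226 -0.1868 -0.0262] 3.0109544905667893
```

```bash
python3 -m pendant '[[0,-0.033,0.025,0,1],[0,0,0,0,1],[0,-0.033,0.025,0,1],[0,0,0,0,1]]'; python3 st.py; python3 -m pendant '[[0,-0.033,0.025,0,1],[0,0,0,0,1],[0,-0.033,0.025,0,1],[0,0,0,0,1]]'; python3 st.py
```

```text
t: 24.93
ee_pos: [0.4802, -0.2159, 0.2755]
tcp_rot: [-0.551, 0.834, -0.002, -0.0]
force: [0.5, -0.8, -5.6]
opening: 0.0141
gripper_force: 59.2
t 24.9333 along-13.5 mm 5.267355539817331 across mm 0.051895745170434715 z mm 275.46661760449996 yaw err 0.0003936851966517274 F along,across,z [-0.7538  0.5627 -5.5815] [-0.1235 -0.139  -0.0148] 3.011649911968884
t: 25.27
ee_pos: [0.4827, -0.2169, 0.2735]
tcp_rot: [-0.551, 0.835, -0.002, -0.0]
force: [0.0, 0.0, -5.4]
opening: 0.0139
gripper_force: 59.1
t 25.2667 along-13.5 mm 2.611738035640048 across mm 0.05548382979404298 z mm 273.463853149249 yaw err 0.00034548617826324346 F along,across,z [-0.0082 -0.0358 -5.3668] [-0.0459 -0.0478 -0.0023] 3.0123129832418307
```

```bash
python3 -m pendant '[[0,-0.033,0.025,0,1],[0,0,0,0,1],[0,-0.015,0.02,0,1],[0,0,0,0,1]]'; python3 st.py; python3 -m pendant '[[0,-0.01,0.02,0,1],[0,0,0,0,1]]'; python3 st.py
python3 - <<'E'
from h import *
im=ctrl.camera('scene');cv2.imwrite('pics/f_scene.png',im[:,:,::-1]);w=ctrl.camera('wrist');cv2.imwrite('pics/f_wrist.png',w[:,:,::-1])
c=cam('wrist');np.savez('pics/f_wrist.npz',K=c[0],R=c[1],t=c[2])
a=im[130:255,120:245,::-1];cv2.imwrite('pics/f.png',np.hstack([cv2.resize(a,(380,380),interpolation=cv2.INTER_CUBIC),cv2.resize(w[:285,:315,::-1],(420,380),interpolation=cv2.INTER_CUBIC)]))
E
```

```text
t: 25.6
ee_pos: [0.4845, -0.2181, 0.2723]
tcp_rot: [-0.551, 0.834, -0.003, -0.0]
force: [-1.8, -1.5, 1.2]
opening: 0.0137
gripper_force: 59.9
t 25.6 along-13.5 mm 0.43721867127743863 across mm 0.39031525824101987 z mm 272.3373489035303 yaw err 0.00037832383426250615 F along,across,z [1.056  2.0689 1.1902] [-0.1983  0.3458 -0.0254] 3.0127062041177517
t: 25.77
ee_pos: [0.4851, -0.2186, 0.2721]
tcp_rot: [-0.551, 0.835, -0.003, -0.0]
force: [-5.1, -3.2, 9.8]
opening: 0.0139
gripper_force: 60.8
t 25.7667 along-13.5 mm -0.2643173391462259 across mm 0.6353175960037305 z mm 272.1344255397897 yaw err 0.0003230823392259552 F along,across,z [3.4293 4.9692 9.785 ] [-0.3864  0.8434  0.0395] 3.01281265581305
```

View pics/f.png

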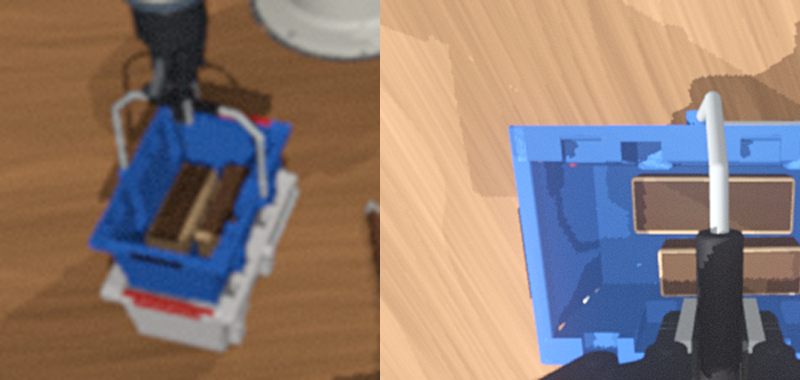

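The crops show the blue tote sitting level and square on the white one with both logs inside. The height stalled at 272 mm, which is the predicted seat. I'll relieve the load and check that it is level before letting go.

```bash
python3 -m pendant '[[-0.01,0,-0.02,0,1],[0,0,0,0,1]]'; python3 st.py
python3 - <<'E'
from h import *
z=np.load('pics/f_wrist.npz');c=(z['K'],z['R'],z['t']);im=cv2.imread('pics/f_wrist.png')[:,:,::-1].copy()
k=lambda x,y:np.array([(x-380)*.75,y*.75])
R=im[...,0].astype(float);A=k(511,126);E=k(541,362);B=A+[290,-6]
top=line(np.vstack([edge(R,A,B,.05,.4)]));le=line(edge(R,A,E,.1,.9))
X=lambda a,b:a[0]+np.linalg.solve(np.c_[a[1],-b[1]],b[0]-a[0])[0]*a[1]
a=X(top,le);ex=np.array([-.9195,.3931]);ey=np.array([-.3931,-.9195])
P=onz(c,a,.178)[0,:2]-[.4975,-.2232];print('corner px',a,'at z=.178 along/across mm',1e3*P@ex,1e3*P@ey,'want -112,78')
w=onz(c,np.array([top[0]-60*top[1],top[0]+60*top[1]]),.178)[:,:2];d=w[1]-w[0];print('edge yaw err',np.arctan(((d@ey)/(d@ex))))
E
```

```text
t: 26.03
ee_pos: [0.4851, -0.2177, 0.2724]
tcp_rot: [-0.551, 0.835, -0.003, -0.0]
force: [-3.0, -3.0, 6.3]
opening: 0.0136
gripper_force: 60.4
t 26.0333 along-13.5 mm 0.09281805884735128 across mm -0.14278957536318515 z mm 272.41732534598447 yaw err 0.00033645996168640835 F along,across,z [1.5696 3.9776 6.2993] [-0.4121  0.5631 -0.0094] 3.013598976140044
corner px [95.52885364 94.03024396] at z=.178 along/across mm -110.22222222249366 78.01112613420423 want -112,78
edge yaw err 0.0030950238927095978
```

```bash
python3 -m pendant '[[0.01,0,-0.02,0,1],[0,0,0,0,1]]' 20; python3 st.py; python3 -m pendant '[[0,0,0,0,0.9],[0,0,0,0,0.8],[0,0,0,0,0.7],[0,0,0,0,0.5],[0,0,0,0,0.3],[0,0,0,0,0.1],[0,0,0,0,0],[0,0,0,0,0],[0,0,0,0,0],[0,0,0,0,0]]'; python3 st.py
```

```text
t: 26.2
ee_pos: [0.4846, -0.2177, 0.2725]
tcp_rot: [-0.551, 0.834, -0.002, -0.0]
force: [-0.4, -1.5, -0.3]
opening: 0.0138
gripper_force: 59.6
t 26.2 along-13.5 mm 0.5120737757980507 across mm -0.033075948368596286 z mm 272.47805736463715 yaw err 0.00043628333067946556 F along,across,z [-0.2313  1.5867 -0.2829] [-0.1864  0.1298  0.0537] 3.012714174513632
t: 27.03
ee_pos: [0.4847, -0.2178, 0.2727]
tcp_rot: [-0.551, 0.834, -0.002, -0.0]
force: [0.7, 0.2, -0.2]
opening: 0.0851
gripper_force: 0.0
t 27.0333 along-13.5 mm 0.3641595570033882 across mm 0.08459683089673309 z mm 272.68778254057867 yaw err 0.00035751041678899753 F along,across,z [-0.5573 -0.4821 -0.2234] [-0.0058  0.0585 -0.0448] 3.0128266957080476
```

Released. I'll go straight up, then measure the seating from the wrist and top views.

```bash
python3 -m pendant '[[0,0,-0.2,0,0],[0,0,-0.4,0,0],[0,0,-0.6,0,0],[0,0,-0.8,0,0],[0,0,-0.8,0,0],[0,0,-0.6,0,0],[0,0,-0.4,0,0],[0,0,0,0,0],[0,0,0,0,0]]'
python3 - <<'E'
from rimfit import *
np.set_printoptions(precision=4,suppress=True)
c=cam('wrist');im=ctrl.camera('wrist');cv2.imwrite('pics/g.png',im[:,:,::-1])
ex=np.array([-.9195,.3931]);ey=np.array([-.3931,-.9195]);m=np.array([.4975,-.2232])
cw=[np.r_[m+sx*.112*ex+sy*.078*ey,.178] for sx,sy in((1,1),(1,-1),(-1,-1),(-1,1))]
cor=proj(c,cw);print(cor)
rim(im[...,0].astype(float),c,cor,.178,[(.2,.8),(.1,.35),(.1,.9),(.1,.35)])
H,S,V=hsv(im)
for n,mk in(('brown dark',(H<20)&(S>60)&(V<130)),('red',((H<6)|(H>174))&(S>170)&(V>110)),('yel',(H>20)&(H<32)&(S>170)&(V>100))):
    print(n,[(b[0],b[1]) for b in blobs(mk,60)][:8])
s=cam('scene');si=ctrl.camera('scene');cv2.imwrite('pics/g_scene.png',si[:,:,::-1]);H,S,V=hsv(si)
old=cv2.imread('pics/scene0.png')[:,:,::-1].copy()
H0,S0,V0=hsv(old)
for nm,h,ss,v in(('old',H0,S0,V0),('new',H,S,V)):
    print(nm,'red',[(int(b[0]),b[1].tolist()) for b in blobs(((h<5)|(h>175))&(ss>180)&(v>120),10)])
    print(nm,'green',[(int(b[0]),b[1].tolist()) for b in blobs((h>50)&(h<80)&(ss>120)&(v>40),30)],'purple',[(int(b[0]),b[1].tolist()) for b in blobs((h>130)&(h<155)&(ss>100),30)])
print(ctrl.observe()['t'])
E
```

```text
t: 27.78
ee_pos: [0.4846, -0.2173, 0.4256]
tcp_rot: [-0.551, 0.834, -0.003, -0.0]
force: [-0.1, -0.2, -0.6]
opening: 0.0856
gripper_force: 0.0
[[332.2869  98.6333]
 [324.485  213.9493]
 [166.2929 213.6055]
 [156.6248  98.5673]]
edge 0 25 rms mm 0.12
edge 1 25 rms mm 0.14
edge 2 25 rms mm 0.59
edge 3 25 rms mm 0.13
corners [[0.3713, -0.2567], [0.4325, -0.1123], [0.6296, -0.1949], [0.5687, -0.3381]]
len 0.21362290679712598 wid 0.15619747021853736 mid [ 0.5005 -0.2255] yaw 2.747614123924272
yaw from width 2.7396799965568412
brown dark [(np.int32(7984), array([390.5,  85. ])), (np.int32(1567), array([272.6,  83.7])), (np.int32(870), array([230.3, 137.1])), (np.int32(694), array([275.4, 136.9])), (np.int32(699), array([278.6, 169.9])), (np.int32(412), array([236.3, 171.8])), (np.int32(359), array([284.5, 235.4])), (np.int32(208), array([437. , 281.2]))]
red []
yel []
old red [(53, [1.0, 170.7]), (63, [335.7, 214.7]), (21, [176.0, 229.6]), (109, [250.5, 246.6])]
old green [(363, [309.9, 163.1]), (1894, [81.7, 222.0])] purple [(535, [373.2, 250.3])]
new red [(52, [1.0, 171.4]), (22, [172.1, 228.7]), (109, [250.6, 246.6])]
new green [(365, [310.1, 163.1]), (1891, [81.7, 222.0])] purple [(538, [373.1, 250.4])]
27.8833
```

Run:
```python
from h import *
a=cv2.imread('pics/scene0.png')[:,:,::-1].copy();b=cv2.imread('pics/g_scene.png')[:,:,::-1].copy()
for n,i in(('old',a),('new',b)):
    H,S,V=hsv(i);m=((H<8)|(H>172))&(S>140)&(V>60);m[:,:140]=0;m[:,220:]=0
    for k in blobs(m,8):
        p=np.argwhere(k[2]);print(n,int(k[0]),k[1],p.min(0),p.max(0))
    w=(S<50)&(V>110);w[:215]=0;w[250:]=0;w[:,:150]=0;w[:,225:]=0;p=np.argwhere(w);print(n,'white low part',w.sum(),p.min(0),p.max(0))
# phase shift of the white tote's front face
p=[cv2.cvtColor(x,cv2.COLOR_RGB2GRAY)[226:250,150:210].astype(np.float32) for x in(a,b)]
print(cv2.phaseCorrelate(p[0],p[1],cv2.createHanningWindow((60,24),cv2.CV_32F)))
```

```text
old 86 [174.2 229.7] [226 161] [233 188]
old white low part 802 [215 153] [245 209]
new 14 [204.5 168.4] [167 201] [170 208]
new 85 [174.1 229.7] [226 161] [233 188]
new white low part 597 [215 153] [245 209]
((-0.15111580119459234, 0.17878000466845734), 0.8335759437746472)
```

The white tote has not moved. The blue rim sits level at the stacked height, the logs are inside, and the arm is clear.

```bash
python3 -c "
from plant import ctrl
print(ctrl.sign_off())"
```

```text
the job is handed in; nothing more can be done
None
```

The blue tote is turned end for end and stacked on the white one, level at the height that means its feet are down in the pockets, logs inside; the white tote and the neighbours I checked show no movement, and it was handed in at about 28 s. One risk: joint 6 briefly read -3.0818 against its -3.08 limit at about 6.6 s before I backed it off.

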